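# Sort the bar tools into their holders

## Task

Sort the mixed row of things at the front of the bar: stand its two small bitters bottles in the rack with the two square recesses, one to a recess, stand its two steel jiggers in the stand with the two round recesses, one to a recess, and lay its folded corkscrew lengthwise and flat in the long single recess of the tool tray. Which bottle or jigger takes which of the two recesses does not matter, but each must stand upright on the floor of its recess, and everything must be set down, not dropped. Leave the glass tumbler and the matchbox where they are.

Things in the scene. Friction and masses are not known exactly. Their poses are not given: they have to be found in the camera images.
- bottle_tall_mid (a point): Taller bitters bottle: small round amber-brown glass bottle with a black screw cap and a paper label, 39 mm in diameter, 100 mm tall (the cap, 21 mm in diameter, is the top 15 mm; the shoulder narrows below it). It stands upright. This point is on its axis, half-way up (50 mm above its base); the body is good to grip there. z is up along its axis.
- bottle_short_mid (a point): Shorter bitters bottle: small round green glass bottle with a black screw cap and a paper label, 39 mm in diameter, 88 mm tall (the cap, 21 mm in diameter, is the top 13 mm). It stands upright. This point is on its axis, half-way up (44 mm above its base); the body is good to grip there. z is up along its axis.
- jigger_large_mid (a point): Larger jigger: hourglass-shaped steel double measuring cup, 43 mm in diameter at the rims, 88 mm tall, standing upright in the row; narrow waist 50 mm up. This point is on its axis half-way up (44 mm above its base), z up. Grip round the upper cup with the pads' middle 10 to 15 mm below the rim, so that the rim, its widest part, lies between the pads; gripped at the waist, the rim can foul the gripper's body.
- jigger_little_mid (a point): Smaller jigger: hourglass-shaped steel double measuring cup, 37 mm in diameter at the rims, 68 mm tall, standing upright in the row; narrow waist 39 mm up. This point is on its axis half-way up (34 mm above its base), z up. Grip round the upper cup with the pads' middle 10 to 15 mm below the rim, so that the rim, its widest part, lies between the pads; gripped at the waist, the rim can foul the gripper's body.
- waiters_corkscrew_mid (a point): Folded waiter's corkscrew with dark wooden scales, a flat bar lying on the worktop: 112 mm long along its own y axis, 41 mm wide over all along its x axis (the scales to grip reach from x = -20 to x = +16 mm, the folded lever to x = +21 mm), 16 mm high. This point is at its middle, half-way up (8 mm above its underside). All its parts are fixed together.
- bottle_rack: Bottle rack, fixed: rounded wooden block 90 mm (its x) by 174 mm (its y), 22 mm high, with two SQUARE cork-lined recesses 63 by 63 mm, 14 mm deep, side by side along its y axis, centred at y = +42 mm and y = -42 mm, x = 0. Origin at the centre of its underside on the worktop; recess floors are 8 mm above the origin, z is up.
- jigger_stand: Jigger stand, fixed: wooden block 90 mm (its x) by 174 mm (its y), 14 mm high, with two ROUND cork-lined recesses 61 mm in diameter, 6 mm deep, side by side along its y axis, centred at y = +42 mm and y = -42 mm, x = 0. Origin at the centre of its underside on the worktop; recess floors are 8 mm above the origin, z is up.
- tool_tray: Tool tray, fixed: wooden block 84 mm (its x) by 160 mm (its y), 14 mm high, with ONE long cork-lined rectangular recess 65 mm (x) by 137 mm (y), 5 mm deep, at its centre. Origin at the centre of its underside on the worktop; the recess floor is 9 mm above the origin, z is up. The corkscrew goes in with its length along the tray's y axis, either way round.
- rocks_glass: Bystander: clear faceted glass tumbler, 70 mm in diameter, 87 mm tall, standing in the row among the things to sort. Origin at the centre of its base. To be left where it is.
- match_box: Bystander: red matchbox lying flat, 50 x 63 x 18 mm, in the row among the things to sort. Origin at the centre of its underside. To be left where it is.
Things that resemble listed ones, but are neither listed nor needed, are in the scene too. Leave any pink or purple look-alike of the part that bears jigger_little_mid alone.

How it is judged:
By the outcome, as a careful person would: the job done as asked, in the order asked, and still so for the second after the job is handed in, with the robot touching nothing.
It also fails if it takes over 112 s, if anything falls off the work surface, if the arm or the gripper's body presses on something with over 40 N, if the wrist force passes 120 N, or if a joint passes its speed limit or range.

## Robot

A 6-joint arm with a two-finger parallel gripper is mounted at the origin on a cart in front of the work surface, level with it; the furniture and walls round the work are solid. World frame = base frame: x ahead of the robot, y to its left, z up, the work surface at z = 0. Lengths are in m, angles in degrees, forces in N, time in s.
With the tool pointing down it reaches from about 0.275 to 0.85 m from the base axis. Payload 5.2 kg.
Tool frame: the origin (TCP) lies at the very end of the fingers, on their centre line; the grasp point (between the pads) lies manip.grasp_offset behind it (manip.grasp_offset is the distance from the TCP to the grasp point, in m); z points along the fingers, y is the line along which they close (so a half turn about z gives the same grasp; the last joint's range is limited). The gripper opens to 85 mm and grips with 20 to 120 N. Pads are 22 mm wide; open, the fingers measure 114 mm over their backs; the gripper's body (76 mm by 85 mm) begins 54 mm behind the grasp point. The pads swing forward as they close: fully open they stand 13 mm farther back than shut.
Start: joints at [52.494, 14.817, 87.949, -0, 77.235, -11.62], TCP at [0.24, 0.495, 0.231] pointing down, gripper open.
Joint ranges: [-179.93, 179.93], [-52.35, 119.4], [10.71, 147.94], [-69.91, 249.91], [12.55, 155.21], [-178.61, 178.61]. Speed limits (degrees/s): [147.25, 147.25, 180, 180, 180, 180].

## Interface

Orientations are given as a 3x3 rotation matrix whose columns are the frame's x, y, z axes.
In Python, from station import telemetry, optics, manip, nets gives the robot as it stands.
- The arm moves only by the tool send_rows, never from a script. Its argument "commands" is a list of rows, each an object of numbers: "dx", "dy", "dz": the shift along the world's x, y, z scaled (see below); "ax", "ay", "az": the turn, a rotation vector about the world's x, y, z scaled (see below); "claw": the opening, from 0 (shut) to 1 (fully open). In form: [{"dx": .., "dy": .., "dz": .., "ax": .., "ay": .., "az": .., "claw": ..}, ...]. A call has 1 to 10 rows; each row shifts and turns the commanded pose from where the row before left it; what a row does not reach is not made up. The controller multiplies each number of a shift by 0.03 m and each number of a turn by 0.08 rad. A row lasts 1/10 s, in which the tool goes at most 50 mm and 8.59 degrees, less where a joint would pass 70% of its speed; a pose out of reach is approached as far as the arm can. A call with a number of a shift or a turn outside -1 to 1 is refused whole. A call with a gripper value outside its range is refused whole. The fingers move at their own pace and stop on an object; "newtons" is the grip in N (left out, the last holds). Time passes only in rows, so rows that do not move let the fingers close. It gives the time, the measured TCP pose, the force, the opening and the grip force at its end, in the units of the state.
- telemetry.observe(): the state, without advancing time (a new reading comes with each control period).
- optics.snapshot(name): name is "scene" or "top" or "wrist"; returns the picture (420x560x3 uint8, red, green, blue); there is no depth.
- optics.calibration(name): a dict with "fx", "fy", "cx", "cy" (pixels), "eye" and "orientation" of the camera in the world. Camera axes: x right, y down, z forward; pixel columns grow to the right and rows downward; lengths in m; the calibration is good to about 2 mm. A picture is of the moment at which its call begins: read the wrist's pose just before it. calibration takes no time and is no camera call; for the wrist camera it gives the pose at the moment of the call.
- manip.job_done(): hands the job in; it is judged then, once.
Trained networks look in the newest picture that a camera, given by its name, has taken for a name from the list of things; names that differ only in an ending like _2 or _b are one class to them, and where a whole thing is asked for, a point or a joint stands for the part that bears it (a point fixed in the world has none). Each returns a list of dicts, best first, with "score" (0 to 1); they miss things now and then, are a little off and sometimes report something else, mostly with a low value. They report only what shows in the picture. A call takes as long as a camera call. They do not tell look-alikes from the thing itself.
- nets.spot_in(thing, camera): "location" ([column, row] in pixels, amid what is visible of it).
- nets.outline_of(thing, camera): "region" (420x560 bool, what is visible of it) and "location" ([column, row] in pixels, amid what is visible of it).
- nets.landmark_of(thing, camera): "location" ([column, row] in pixels: a listed point, or the origin of a listed thing).
The state is a dict: "time": time; "joint_pos": joint angles; "joint_velocities": joint speeds; "effort": joint torques, N m; "position": TCP position; "tool_rot": TCP orientation; "ft_force": force on the tool from outside, world axes, zero at the start; "wrist_torque": the same for the moment, N m; "opening": finger opening in m; "finger_force": force on a finger pad.
Only numpy, scipy, OpenCV 4.12 (cv2) and the standard library are available. Lean on these libraries where they do the work, as an engineer would, in place of code of your own. Each camera call takes 0.05 s, during which the arm holds its last target. There are 200 camera calls.

## Working session

There is one attempt and no reset: what is moved stays moved. The work goes in short steps, Python scripts to look and compute and a tool call to move; the robot and the scene stay as the last step left them, time stands still between calls to the robot, and variables do not carry over. Pictures are saved under pics/ and viewed, at most 15 in all, crops included, and the job is handed in when it is done.

Besides the shell and the picture viewer there is one more tool, called after ">>>" as name(argument=value, ...) on one line, values as JSON. send_rows: Moves the arm, as the interface text tells. Its arguments: {"type":"object","properties":{"commands":{"type":"array","items":{"type":"object","properties":{"dx":{"type":"number"},"dy":{"type":"number"},"dz":{"type":"number"},"ax":{"type":"number"},"ay":{"type":"number"},"az":{"type":"number"},"claw":{"type":"number"}}}},"newtons":{"type":"number"}},"required":["commands"]}

```bash
mkdir -p pics; ls; cat > h.py <<'E'
import numpy as np, cv2
from station import telemetry, optics, manip, nets
def snap(n,f=None):
    im=optics.snapshot(n)
    if f: cv2.imwrite('pics/'+f,im[:,:,::-1])
    return im
def ray(cal,px,z):
    d=np.array([(px[0]-cal['cx'])/cal['fx'],(px[1]-cal['cy'])/cal['fy'],1.])
    R=np.array(cal['orientation']);e=np.array(cal['eye']);d=R@d
    return e+d*(z-e[2])/d[2]
def proj(cal,p):
    c=np.array(cal['orientation']).T@(np.array(p)-np.array(cal['eye']))
    return np.array([cal['fx']*c[0]/c[2]+cal['cx'],cal['fy']*c[1]/c[2]+cal['cy']])
Z=dict(bottle_tall_mid=.05,bottle_short_mid=.044,jigger_large_mid=.044,jigger_little_mid=.034,waiters_corkscrew_mid=.008,bottle_rack=0,jigger_stand=0,tool_tray=0,rocks_glass=0,match_box=0)
E
python3 - <<'E'
from h import *
print(manip.grasp_offset, telemetry.observe()['tool_rot'])
for c in ['top','scene']:
    snap(c,c+'.png'); cal=optics.calibration(c); print(c,np.round(cal['eye'],3))
    for t in Z:
        for r in nets.landmark_of(t,c)[:4]:
            print(t,round(r['score'],2),np.round(r['location']),np.round(ray(cal,r['location'],Z[t]),3)[:2])
E
```

```text
pics
0.0187 [[-8.99654290e-01  4.36601570e-01 -1.10828701e-03]
 [ 4.36602827e-01  8.99653187e-01 -1.45420389e-03]
 [ 3.62166238e-04 -1.79216201e-03 -9.99998328e-01]]
top [ 0.363 -0.018  1.585]
bottle_tall_mid 0.46 [318. 227.] [ 0.441 -0.124]
bottle_short_mid 0.46 [234. 225.] [0.447 0.132]
jigger_large_mid 0.7 [361. 227.] [ 0.439 -0.254]
jigger_large_mid 0.5 [289. 181.] [ 0.582 -0.037]
jigger_little_mid 0.67 [296. 212.] [ 0.489 -0.059]
jigger_little_mid 0.65 [276. 221.] [0.46  0.004]
jigger_little_mid 0.55 [259. 246.] [0.385 0.057]
jigger_little_mid 0.44 [284. 252.] [ 0.365 -0.021]
waiters_corkscrew_mid 0.58 [158. 231.] [0.433 0.375]
bottle_rack 0.59 [221. 184.] [0.582 0.177]
jigger_stand 0.88 [369. 176.] [ 0.604 -0.29 ]
jigger_stand 0.19 [402. 227.] [ 0.441 -0.389]
tool_tray 0.67 [288. 182.] [ 0.587 -0.036]
rocks_glass 0.57 [405. 226.] [ 0.446 -0.397]
match_box 0.64 [199. 230.] [0.434 0.247]
scene [-0.225  0.784  0.538]
bottle_tall_mid 0.7 [316. 204.] [ 0.441 -0.119]
bottle_tall_mid 0.46 [264. 214.] [0.504 0.041]
bottle_short_mid 0.57 [251. 234.] [0.452 0.141]
jigger_large_mid 0.54 [254. 234.] [0.444 0.139]
jigger_large_mid 0.51 [343. 193.] [ 0.435 -0.255]
jigger_little_mid 0.81 [318. 226.] [ 0.363 -0.028]
jigger_little_mid 0.72 [291. 233.] [0.391 0.053]
jigger_little_mid 0.7 [288. 224.] [0.433 0.017]
jigger_little_mid 0.48 [288. 207.] [ 0.509 -0.07 ]
waiters_corkscrew_mid 0.78 [177. 288.] [0.436 0.384]
bottle_rack 0.66 [203. 240.] [0.583 0.198]
jigger_stand 0.82 [306. 189.] [ 0.617 -0.291]
tool_tray 0.88 [260. 214.] [ 0.585 -0.027]
tool_tray 0.19 [219. 268.] [0.443 0.258]
rocks_glass 0.66 [358. 197.] [ 0.44  -0.358]
match_box 0.84 [220. 267.] [0.443 0.256]
```

```bash
python3 - <<'E'
import cv2
a=cv2.imread('pics/top.png')[150:275,130:430]; cv2.imwrite('pics/topc.png',cv2.resize(a,None,fx=2.6,fy=2.6,interpolation=3))
a=cv2.imread('pics/scene.png')[160:330,130:400]; cv2.imwrite('pics/scc.png',cv2.resize(a,None,fx=2.9,fy=2.9,interpolation=3))
E
```

```text
(no output)
```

View pics/topc.png

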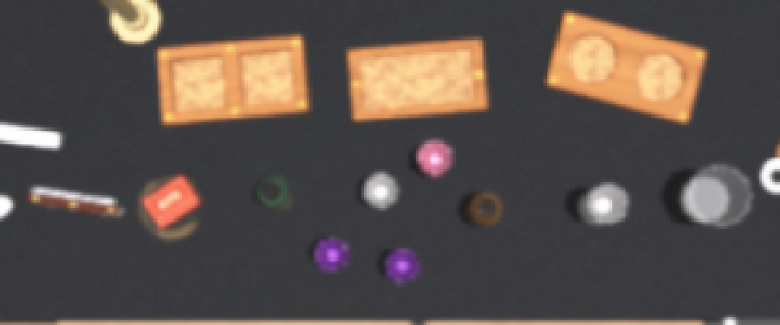

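View pics/scc.png

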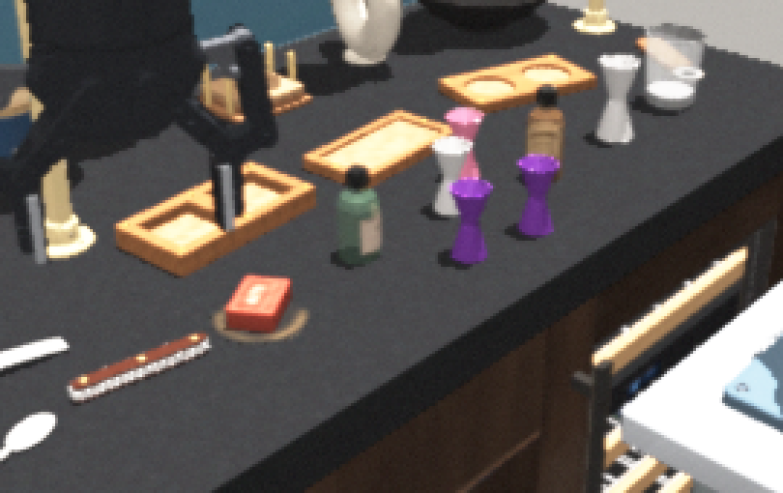

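The small-jigger candidates in the top view are: silver (276,223), pink (296,212), purple (259,246) and purple (284,252). I choose the silver one. The amber bottle is at (318,227), the green bottle at (234,225), the large silver jigger at (361,227), the corkscrew at (158,231), the matchbox at (199,230) and the tumbler at (405,226).

```bash
python3 - <<'E'
from h import *
im=cv2.imread('pics/top.png')
optics.snapshot('top'); cal=optics.calibration('top')
for t,h in [('bottle_rack',.022),('jigger_stand',.014),('tool_tray',.014),('waiters_corkscrew_mid',.012)]:
    r=nets.outline_of(t,'top')[0]; m=r['region']
    ys,xs=np.nonzero(m)
    P=np.array([ray(cal,(x,y),h)[:2] for x,y in zip(xs,ys)]).astype(np.float32)
    c,s,a=cv2.minAreaRect(P); b=cv2.boxPoints((c,s,a))
    e=b[1]-b[0] if np.linalg.norm(b[1]-b[0])>np.linalg.norm(b[2]-b[1]) else b[2]-b[1]
    e=e*np.sign(e[1]); print(t,round(r['score'],2),np.round(c,3),np.round(s,3),'long axis',np.round(e/np.linalg.norm(e),3))
cw=optics.calibration('wrist');o=telemetry.observe()
R=np.array(o['tool_rot']);print('cam in tool',R.T@(np.array(cw['eye'])-o['position']),(R.T@np.array(cw['orientation'])).round(3),cw['fx'],o['opening'])
m=snap('wrist','w0.png')
E
```

```text
bottle_rack 0.59 [0.588 0.183] [0.098 0.179] long axis [-0.09   0.996]
jigger_stand 0.87 [ 0.601 -0.289] [0.178 0.094] long axis [0.293 0.956]
tool_tray 0.59 [ 0.588 -0.04 ] [0.088 0.16 ] long axis [-0.084  0.997]
waiters_corkscrew_mid 0.65 [0.444 0.375] [0.106 0.016] long axis [0.156 0.988]
cam in tool [ 0.07151294  0.00055749 -0.14336805] [[-0.001 -0.96  -0.282]
 [ 1.    -0.001  0.   ]
 [-0.001 -0.282  0.96 ]] 306.713213695814 0.0854004892452063
```

View pics/w0.png

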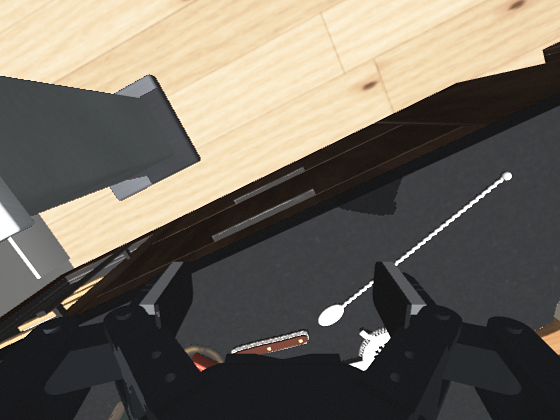

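The wrist view shows the corkscrew at (270,345) with brown scales, and the strainer and bar spoon to its right. Next I move above the green bottle.

>>> send_rows(commands=[{"dx": 0.58,"dy": -1,"az": 0.56,"claw": 1},{"dx": 0.58,"dy": -1,"az": 0.56,"claw": 1},{"dx": 0.58,"dy": -1,"az": 0.56,"claw": 1},{"dx": 0.58,"dy": -1,"az": 0.56,"claw": 1},{"dx": 0.58,"dy": -1,"az": 0.56,"claw": 1},{"dx": 0.58,"dy": -1,"az": 0.56,"claw": 1},{"dx": 0.58,"dy": -1,"az": 0.56,"claw": 1},{"dx": 0.58,"dy": -1,"az": 0.56,"claw": 1},{"dx": 0.58,"dy": -1,"az": 0.56,"claw": 1},{"dx": 0.58,"dy": -1,"az": 0.56,"claw": 1}])

```text
invalid input at $.commands[0]: expected keys dx, dy, dz, ax, ay, az, claw
```

>>> send_rows(commands=[{"dx": 0.6,"dy": -1,"claw": 0.8},{"dx": 0.6,"dy": -1,"claw": 0.8},{"claw": 0.8},{"claw": 0.8}])

```text
invalid input at $.commands[0]: expected keys dx, dy, dz, ax, ay, az, claw
```

```bash
cat >> h.py <<'E'
def look(things,f=None):
    o=telemetry.observe(); cal=optics.calibration('wrist'); snap('wrist',f)
    p=np.array(o['position']); R=np.array(o['tool_rot'])
    print('t',round(o['time'],1),'tcp',p.round(4),'yaw_y',round(np.degrees(np.arctan2(R[1,1],R[0,1])),1),'tilt',R[:2,2].round(3),'open',round(o['opening'],4))
    for t in things:
        for r in nets.landmark_of(t,'wrist')[:2]:
            w=ray(cal,r['location'],Z[t]); print(t,round(r['score'],2),np.round(r['location']),w.round(4)[:2],'d units',((w-p)/.03).round(2)[:2])
def block(t,h):
    cal=optics.calibration('wrist'); r=nets.outline_of(t,'wrist')[0]; ys,xs=np.nonzero(r['region'])
    P=np.array([ray(cal,(x,y),h)[:2] for x,y in zip(xs,ys)]).astype(np.float32); c,s,a=cv2.minAreaRect(P); print(t,np.round(c,3),np.round(s,3),a)
E
python3 - <<'E'
from h import *
look(['bottle_short_mid','bottle_rack','jigger_little_mid'],'w1.png')
E
```

```text
t 1.4 tcp [0.2401 0.4948 0.2313] yaw_y 64.1 tilt [ 0. -0.] open 0.0854
```

View pics/w1.png

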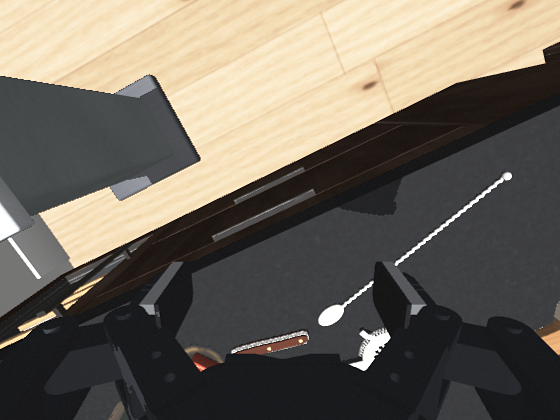

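The picture is unchanged because the rows were refused: every key is needed.

>>> send_rows(commands=[{"dx": 0.58,"dy": -1,"dz": 0,"ax": 0,"ay": 0,"az": 0.56,"claw": 1},{"dx": 0.58,"dy": -1,"dz": 0,"ax": 0,"ay": 0,"az": 0.56,"claw": 1},{"dx": 0.58,"dy": -1,"dz": 0,"ax": 0,"ay": 0,"az": 0.56,"claw": 1},{"dx": 0.58,"dy": -1,"dz": 0,"ax": 0,"ay": 0,"az": 0.56,"claw": 1},{"dx": 0.58,"dy": -1,"dz": 0,"ax": 0,"ay": 0,"az": 0.56,"claw": 1},{"dx": 0.58,"dy": -1,"dz": 0,"ax": 0,"ay": 0,"az": 0.56,"claw": 1},{"dx": 0.58,"dy": -1,"dz": 0,"ax": 0,"ay": 0,"az": 0.56,"claw": 1},{"dx": 0.58,"dy": -1,"dz": 0,"ax": 0,"ay": 0,"az": 0.56,"claw": 1},{"dx": 0.58,"dy": -1,"dz": 0,"ax": 0,"ay": 0,"az": 0.56,"claw": 1},{"dx": 0.58,"dy": -1,"dz": 0,"ax": 0,"ay": 0,"az": 0.56,"claw": 1}])

```text
time: 2.6
position: [0.4147, 0.1936, 0.2315]
tool_rot: [[-1.0, 0.002, 0.001], [0.002, 1.0, 0.0], [-0.001, 0.0, -1.0]]
ft_force: [0.4, 0.3, -0.6]
opening: 0.0853
finger_force: 0.0
```

>>> send_rows(commands=[{"dx": 0.6,"dy": -1,"dz": 0,"ax": 0,"ay": 0,"az": 0,"claw": 0.8},{"dx": 0.6,"dy": -1,"dz": 0,"ax": 0,"ay": 0,"az": 0,"claw": 0.8},{"dx": 0,"dy": 0,"dz": 0,"ax": 0,"ay": 0,"az": 0,"claw": 0.8},{"dx": 0,"dy": 0,"dz": 0,"ax": 0,"ay": 0,"az": 0,"claw": 0.8}])

```text
time: 3.0
position: [0.4502, 0.1343, 0.2312]
tool_rot: [[-1.0, 0.006, -0.001], [0.006, 1.0, 0.0], [0.001, 0.0, -1.0]]
ft_force: [-0.1, 0.2, -0.1]
opening: 0.0683
finger_force: 0.0
```

```bash
python3 - <<'E'
from h import *
look(['bottle_short_mid','bottle_rack','jigger_little_mid'],'w2.png')
E
```

```text
t 3.0 tcp [0.4502 0.1343 0.2312] yaw_y 89.7 tilt [-0.001  0.   ] open 0.0683
bottle_short_mid 0.61 [279. 192.] [0.4544 0.131 ] d units [ 0.14 -0.11]
bottle_rack 0.63 [317. 284.] [0.595  0.1818] d units [4.83 1.58]
jigger_little_mid 0.96 [133. 113.] [ 0.37  -0.022] d units [-2.67 -5.21]
jigger_little_mid 0.92 [116. 222.] [ 0.4922 -0.0598] d units [ 1.4  -6.47]
```

View pics/w2.png

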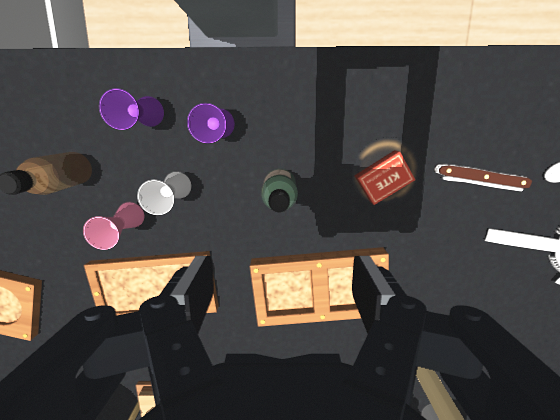

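This shows the green bottle at (279,192), silver jigger at (165,192), pink at (101,233), two purples at (119,109) and (206,123), the amber bottle at (60,175) and the corkscrew at (484,177). The racks are along row 285. The silver jigger is the one to take. Descending on the green bottle.

>>> send_rows(commands=[{"dx": 0.1,"dy": -0.1,"dz": -0.9,"ax": 0,"ay": 0,"az": 0,"claw": 0.8},{"dx": 0,"dy": 0,"dz": -1,"ax": 0,"ay": 0,"az": 0,"claw": 0.8},{"dx": 0,"dy": 0,"dz": -1,"ax": 0,"ay": 0,"az": 0,"claw": 0.8},{"dx": 0,"dy": 0,"dz": -1,"ax": 0,"ay": 0,"az": 0,"claw": 0.8},{"dx": 0,"dy": 0,"dz": -1,"ax": 0,"ay": 0,"az": 0,"claw": 0.8},{"dx": 0,"dy": 0,"dz": -1,"ax": 0,"ay": 0,"az": 0,"claw": 0.8},{"dx": 0,"dy": 0,"dz": -0.9,"ax": 0,"ay": 0,"az": 0,"claw": 0.8},{"dx": 0,"dy": 0,"dz": 0,"ax": 0,"ay": 0,"az": 0,"claw": 0.8}])

```text
time: 4.0
position: [0.4499, 0.1326, 0.0246]
tool_rot: [[-1.0, 0.002, -0.007], [0.002, 1.0, -0.0], [0.007, -0.0, -1.0]]
ft_force: [-1.1, -0.2, -0.1]
opening: 0.0686
finger_force: 0.0
```

>>> send_rows(newtons=30, commands=[{"dx": 0,"dy": 0,"dz": 0,"ax": 0,"ay": 0,"az": 0,"claw": 0.2},{"dx": 0,"dy": 0,"dz": 0,"ax": 0,"ay": 0,"az": 0,"claw": 0.2},{"dx": 0,"dy": 0,"dz": 0,"ax": 0,"ay": 0,"az": 0,"claw": 0.2},{"dx": 0,"dy": 0,"dz": 0,"ax": 0,"ay": 0,"az": 0,"claw": 0.2},{"dx": 0,"dy": 0,"dz": 0,"ax": 0,"ay": 0,"az": 0,"claw": 0.2},{"dx": 0,"dy": 0,"dz": 0,"ax": 0,"ay": 0,"az": 0,"claw": 0.2},{"dx": 0,"dy": 0,"dz": 0,"ax": 0,"ay": 0,"az": 0,"claw": 0.2}])

```text
time: 4.7
position: [0.4543, 0.1321, 0.0289]
tool_rot: [[-1.0, 0.004, 0.003], [0.004, 1.0, 0.001], [-0.003, 0.001, -1.0]]
ft_force: [-0.7, 1.4, 6.9]
opening: 0.0375
finger_force: 30.6
```

```bash
python3 - <<'E'
from h import *
# camera pose at w2: rebuild from tool offset
o=telemetry.observe();R=np.array(o['tool_rot']);c=optics.calibration('wrist')
off=R.T@(np.array(c['eye'])-o['position']);Rc=R.T@np.array(c['orientation'])
R2=np.array([[-1,.006,-.001],[.006,1,0],[.001,0,-1.]]);c=dict(c);c['eye']=np.array([.4502,.1343,.2312])+R2@off;c['orientation']=R2@Rc
for n,px,z in [('recL',(289,294),.012),('rackcorner',(250,264),.022),('c2',(258,326),.022),('c3',(389,249),.022),
 ('tray c1',(85,265),.014),('tray c2',(212,252),.014),('tray c3',(96,322),.014),('cork a',(437,171),.012),('cork b',(530,184),.012),('jig rim',(156,197),.068),('jig base',(178,186),0),('cap',(279,201),.086)]:
    print(n,ray(c,px,z).round(3)[:2])
E
```

```text
recL [0.602 0.143]
rackcorner [0.553 0.094]
c2 [0.644 0.101]
c3 [0.533 0.267]
tray c1 [ 0.556 -0.121]
tray c2 [0.539 0.045]
tray c3 [ 0.642 -0.122]
cork a [0.438 0.319]
cork b [0.454 0.433]
jig rim [0.454 0.005]
jig base [0.456 0.005]
cap [0.454 0.132]
```

Gripped. Lifting while I check the candlestick near the rack.

>>> send_rows(commands=[{"dx": 0,"dy": 0,"dz": 0.7,"ax": 0,"ay": 0,"az": 0,"claw": 0.2},{"dx": 0,"dy": 0,"dz": 1,"ax": 0,"ay": 0,"az": 0,"claw": 0.2},{"dx": 0,"dy": 0,"dz": 0.8,"ax": 0,"ay": 0,"az": 0,"claw": 0.2},{"dx": 0,"dy": 0,"dz": 0,"ax": 0,"ay": 0,"az": 0,"claw": 0.2}])

```text
time: 5.1
position: [0.4557, 0.132, 0.1059]
tool_rot: [[-1.0, 0.004, 0.008], [0.004, 1.0, 0.0], [-0.008, 0.0, -1.0]]
ft_force: [0.8, -0.2, -1.8]
opening: 0.0374
finger_force: 31.1
```

```bash
python3 - <<'E'
from h import *
for c,px in [('top',(182,157)),('scene',(153,243))]: print(ray(optics.calibration(c),px,0.005).round(3))
a=cv2.imread('pics/top.png')[90:260,120:300]; b=cv2.imread('pics/scene.png')[60:280,100:320]
cv2.imwrite('pics/cd.png',np.hstack([cv2.resize(a,(420,397),interpolation=3),cv2.resize(b,(380,397),interpolation=3)]))
E
```

```text
[0.668 0.302 0.005]
[0.658 0.306 0.005]
```

View pics/cd.png

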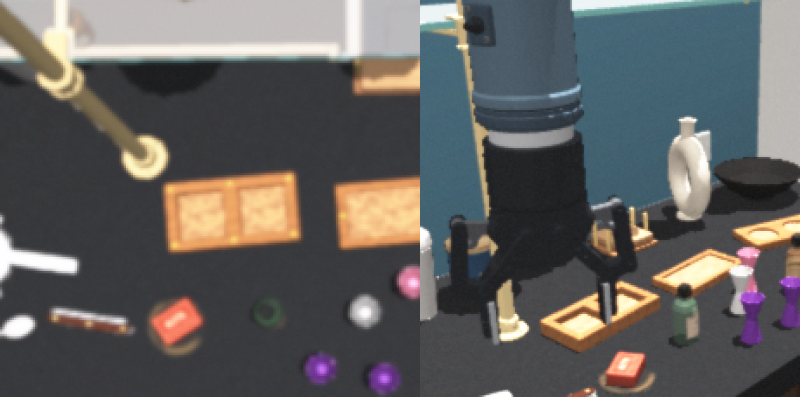

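The picture shows a vertical pole standing at about (0.66,0.30), 11 cm from the left recess, which leaves clearance. Carrying on.

>>> send_rows(commands=[{"dx": 0.85,"dy": 0.62,"dz": 0,"ax": 0,"ay": 0,"az": 0,"claw": 0.2},{"dx": 0.85,"dy": 0.62,"dz": 0,"ax": 0,"ay": 0,"az": 0,"claw": 0.2},{"dx": 0.85,"dy": 0.62,"dz": 0,"ax": 0,"ay": 0,"az": 0,"claw": 0.2},{"dx": 0.85,"dy": 0.62,"dz": 0,"ax": 0,"ay": 0,"az": 0,"claw": 0.2},{"dx": 0.85,"dy": 0.62,"dz": 0,"ax": 0,"ay": 0,"az": 0,"claw": 0.2},{"dx": 0,"dy": 0,"dz": -0.6,"ax": 0,"ay": 0,"az": 0,"claw": 0.2},{"dx": 0,"dy": 0,"dz": -0.6,"ax": 0,"ay": 0,"az": 0,"claw": 0.2},{"dx": 0,"dy": 0,"dz": -0.2,"ax": 0,"ay": 0,"az": 0,"claw": 0.2},{"dx": 0,"dy": 0,"dz": 0,"ax": 0,"ay": 0,"az": 0,"claw": 0.2},{"dx": 0,"dy": 0,"dz": 0,"ax": 0,"ay": 0,"az": 0,"claw": 0.2}])

```text
time: 6.1
position: [0.5807, 0.2247, 0.0605]
tool_rot: [[-1.0, 0.004, 0.0], [0.004, 1.0, 0.0], [-0.0, 0.0, -1.0]]
ft_force: [0.4, -0.7, -1.4]
opening: 0.0376
finger_force: 31.1
```

>>> send_rows(commands=[{"dx": 0.1,"dy": 0,"dz": -0.35,"ax": 0,"ay": 0,"az": 0,"claw": 0.2},{"dx": 0,"dy": 0,"dz": -0.25,"ax": 0,"ay": 0,"az": 0,"claw": 0.2},{"dx": 0,"dy": 0,"dz": -0.12,"ax": 0,"ay": 0,"az": 0,"claw": 0.2},{"dx": 0,"dy": 0,"dz": 0,"ax": 0,"ay": 0,"az": 0,"claw": 0.2},{"dx": 0,"dy": 0,"dz": 0,"ax": 0,"ay": 0,"az": 0,"claw": 0.2}])

```text
time: 6.6
position: [0.5836, 0.2248, 0.0386]
tool_rot: [[-1.0, 0.004, -0.0], [0.004, 1.0, -0.0], [0.0, -0.0, -1.0]]
ft_force: [0.4, -0.1, -2.0]
opening: 0.0376
finger_force: 31.1
```

>>> send_rows(commands=[{"dx": 0,"dy": 0,"dz": -0.05,"ax": 0,"ay": 0,"az": 0,"claw": 0.2},{"dx": 0,"dy": 0,"dz": -0.03,"ax": 0,"ay": 0,"az": 0,"claw": 0.2},{"dx": 0,"dy": 0,"dz": 0,"ax": 0,"ay": 0,"az": 0,"claw": 0.2},{"dx": 0,"dy": 0,"dz": 0,"ax": 0,"ay": 0,"az": 0,"claw": 0.2}])

```text
time: 7.0
position: [0.5839, 0.2249, 0.037]
tool_rot: [[-1.0, 0.004, 0.001], [0.004, 1.0, 0.0], [-0.001, 0.0, -1.0]]
ft_force: [-1.1, -0.1, 3.4]
opening: 0.0376
finger_force: 31.6
```

Contact. Releasing and rising.

>>> send_rows(commands=[{"dx": 0,"dy": 0,"dz": 0,"ax": 0,"ay": 0,"az": 0,"claw": 0.65},{"dx": 0,"dy": 0,"dz": 0,"ax": 0,"ay": 0,"az": 0,"claw": 0.75},{"dx": 0,"dy": 0,"dz": 0,"ax": 0,"ay": 0,"az": 0,"claw": 0.75},{"dx": 0,"dy": 0,"dz": 0.5,"ax": 0,"ay": 0,"az": 0,"claw": 0.75},{"dx": 0,"dy": 0,"dz": 1,"ax": 0,"ay": 0,"az": 0,"claw": 0.75},{"dx": 0,"dy": 0,"dz": 1,"ax": 0,"ay": 0,"az": 0,"claw": 0.75},{"dx": 0,"dy": 0,"dz": 1,"ax": 0,"ay": 0,"az": 0,"claw": 0.75},{"dx": -0.3,"dy": -0.7,"dz": 1,"ax": 0,"ay": 0,"az": 0,"claw": 0.75},{"dx": -0.4,"dy": -1,"dz": 0.5,"ax": 0,"ay": 0,"az": 0,"claw": 0.75},{"dx": -0.4,"dy": -1,"dz": 0.5,"ax": 0,"ay": 0,"az": 0,"claw": 0.75}])

```text
time: 8.0
position: [0.5506, 0.1433, 0.2038]
tool_rot: [[-1.0, 0.003, 0.003], [0.003, 1.0, 0.0], [-0.003, 0.0, -1.0]]
ft_force: [0.6, 0.4, -0.0]
opening: 0.0644
finger_force: 0.0
```

>>> send_rows(commands=[{"dx": -0.4,"dy": -1,"dz": 0,"ax": 0,"ay": 0,"az": 0,"claw": 0.75},{"dx": -0.4,"dy": -1,"dz": 0,"ax": 0,"ay": 0,"az": 0,"claw": 0.75},{"dx": -0.4,"dy": -1,"dz": 0,"ax": 0,"ay": 0,"az": 0,"claw": 0.75},{"dx": -0.4,"dy": -1,"dz": 0,"ax": 0,"ay": 0,"az": 0,"claw": 0.75},{"dx": -0.4,"dy": -1,"dz": 0,"ax": 0,"ay": 0,"az": 0,"claw": 0.75},{"dx": -0.4,"dy": -1,"dz": 0,"ax": 0,"ay": 0,"az": 0,"claw": 0.75},{"dx": -0.4,"dy": -1,"dz": 0,"ax": 0,"ay": 0,"az": 0,"claw": 0.75},{"dx": -0.4,"dy": -1,"dz": 0,"ax": 0,"ay": 0,"az": 0,"claw": 0.75},{"dx": 0,"dy": -0.9,"dz": 0,"ax": 0,"ay": 0,"az": 0,"claw": 0.75},{"dx": 0,"dy": 0,"dz": 0,"ax": 0,"ay": 0,"az": 0,"claw": 0.75}])

```text
time: 9.0
position: [0.4548, -0.1263, 0.2026]
tool_rot: [[-1.0, 0.007, 0.002], [0.007, 1.0, -0.002], [-0.002, -0.002, -1.0]]
ft_force: [-0.7, 0.5, -0.1]
opening: 0.064
finger_force: 0.0
```

```bash
python3 - <<'E'
from h import *
look(['bottle_tall_mid','jigger_little_mid','jigger_large_mid','jigger_stand'],'w3.png')
E
```

```text
t 9.0 tcp [ 0.4548 -0.1263  0.2026] yaw_y 89.6 tilt [ 0.002 -0.002] open 0.064
bottle_tall_mid 0.97 [291. 177.] [ 0.4366 -0.1175] d units [-0.6   0.29]
jigger_little_mid 0.84 [346. 225.] [ 0.4928 -0.0574] d units [1.27 2.29]
jigger_little_mid 0.8 [411. 191.] [0.4557 0.0076] d units [0.03 4.46]
jigger_large_mid 0.56 [154. 182.] [ 0.4422 -0.2545] d units [-0.42 -4.28]
jigger_stand 0.79 [155. 300.] [ 0.6053 -0.2913] d units [ 5.02 -5.5 ]
```

View pics/w3.png

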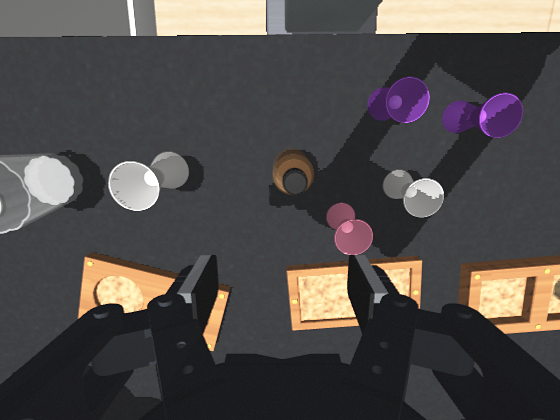

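The picture shows the amber bottle at (291,177), pink at (350,230), the silver small jigger at (411,191) and the large jigger at (150,178). Descending on the amber bottle.

>>> send_rows(commands=[{"dx": -0.58,"dy": 0.28,"dz": -0.3,"ax": 0,"ay": 0,"az": 0,"claw": 0.75},{"dx": 0,"dy": 0,"dz": -1,"ax": 0,"ay": 0,"az": 0,"claw": 0.75},{"dx": 0,"dy": 0,"dz": -1,"ax": 0,"ay": 0,"az": 0,"claw": 0.75},{"dx": 0,"dy": 0,"dz": -1,"ax": 0,"ay": 0,"az": 0,"claw": 0.75},{"dx": 0,"dy": 0,"dz": -1,"ax": 0,"ay": 0,"az": 0,"claw": 0.75},{"dx": 0,"dy": 0,"dz": -0.8,"ax": 0,"ay": 0,"az": 0,"claw": 0.75},{"dx": 0,"dy": 0,"dz": -0.45,"ax": 0,"ay": 0,"az": 0,"claw": 0.75},{"dx": 0,"dy": 0,"dz": 0,"ax": 0,"ay": 0,"az": 0,"claw": 0.75},{"dx": 0,"dy": 0,"dz": 0,"ax": 0,"ay": 0,"az": 0,"claw": 0.2},{"dx": 0,"dy": 0,"dz": 0,"ax": 0,"ay": 0,"az": 0,"claw": 0.2}])

```text
time: 10.25
position: [0.4382, -0.1149, 0.0359]
tool_rot: [[-1.0, 0.003, 0.002], [0.003, 1.0, -0.001], [-0.002, -0.001, -1.0]]
ft_force: [-0.6, 1.6, 3.0]
opening: 0.0381
finger_force: 30.3
```

>>> send_rows(commands=[{"dx": 0,"dy": 0,"dz": 0,"ax": 0,"ay": 0,"az": 0,"claw": 0.2},{"dx": 0,"dy": 0,"dz": 0,"ax": 0,"ay": 0,"az": 0,"claw": 0.2},{"dx": 0,"dy": 0,"dz": 0,"ax": 0,"ay": 0,"az": 0,"claw": 0.2},{"dx": 0,"dy": 0,"dz": 0,"ax": 0,"ay": 0,"az": 0,"claw": 0.2}])

```text
time: 10.65
position: [0.4381, -0.115, 0.0359]
tool_rot: [[-1.0, 0.004, 0.002], [0.004, 1.0, -0.001], [-0.002, -0.001, -1.0]]
ft_force: [-0.2, 1.7, 6.4]
opening: 0.038
finger_force: 30.7
```

>>> send_rows(commands=[{"dx": 0,"dy": 0,"dz": 0.6,"ax": 0,"ay": 0,"az": 0,"claw": 0.2},{"dx": 0,"dy": 0,"dz": 1,"ax": 0,"ay": 0,"az": 0,"claw": 0.2},{"dx": 0,"dy": 0,"dz": 1,"ax": 0,"ay": 0,"az": 0,"claw": 0.2},{"dx": 0,"dy": 0,"dz": 1,"ax": 0,"ay": 0,"az": 0,"claw": 0.2},{"dx": 0,"dy": 0,"dz": 0.5,"ax": 0,"ay": 0,"az": 0,"claw": 0.2},{"dx": 0.57,"dy": 0.95,"dz": 0,"ax": 0,"ay": 0,"az": 0,"claw": 0.2},{"dx": 0.57,"dy": 0.95,"dz": 0,"ax": 0,"ay": 0,"az": 0,"claw": 0.2},{"dx": 0.57,"dy": 0.95,"dz": 0,"ax": 0,"ay": 0,"az": 0,"claw": 0.2},{"dx": 0.57,"dy": 0.95,"dz": 0,"ax": 0,"ay": 0,"az": 0,"claw": 0.2},{"dx": 0.57,"dy": 0.95,"dz": 0,"ax": 0,"ay": 0,"az": 0,"claw": 0.2}])

```text
time: 11.65
position: [0.5229, 0.0289, 0.1578]
tool_rot: [[-1.0, 0.004, -0.0], [0.004, 1.0, -0.0], [0.0, -0.0, -1.0]]
ft_force: [0.7, -0.2, -0.8]
opening: 0.0381
finger_force: 31.0
```

>>> send_rows(commands=[{"dx": 0.57,"dy": 0.95,"dz": 0,"ax": 0,"ay": 0,"az": 0,"claw": 0.2},{"dx": 0.57,"dy": 0.95,"dz": 0,"ax": 0,"ay": 0,"az": 0,"claw": 0.2},{"dx": 0.57,"dy": 0.95,"dz": 0,"ax": 0,"ay": 0,"az": 0,"claw": 0.2},{"dx": 0.57,"dy": 0.95,"dz": 0,"ax": 0,"ay": 0,"az": 0,"claw": 0.2},{"dx": 0,"dy": 0,"dz": -0.8,"ax": 0,"ay": 0,"az": 0,"claw": 0.2},{"dx": 0,"dy": 0,"dz": -1,"ax": 0,"ay": 0,"az": 0,"claw": 0.2},{"dx": 0,"dy": 0,"dz": -1,"ax": 0,"ay": 0,"az": 0,"claw": 0.2},{"dx": 0,"dy": 0,"dz": -0.4,"ax": 0,"ay": 0,"az": 0,"claw": 0.2},{"dx": 0,"dy": 0,"dz": 0,"ax": 0,"ay": 0,"az": 0,"claw": 0.2},{"dx": 0,"dy": 0,"dz": 0,"ax": 0,"ay": 0,"az": 0,"claw": 0.2}])

```text
time: 12.65
position: [0.5918, 0.1416, 0.0627]
tool_rot: [[-1.0, 0.004, 0.001], [0.004, 1.0, 0.0], [-0.001, 0.0, -1.0]]
ft_force: [0.8, 0.1, -0.5]
opening: 0.0377
finger_force: 31.0
```

>>> send_rows(commands=[{"dx": 0,"dy": 0,"dz": -0.3,"ax": 0,"ay": 0,"az": 0,"claw": 0.2},{"dx": 0,"dy": 0,"dz": -0.2,"ax": 0,"ay": 0,"az": 0,"claw": 0.2},{"dx": 0,"dy": 0,"dz": -0.08,"ax": 0,"ay": 0,"az": 0,"claw": 0.2},{"dx": 0,"dy": 0,"dz": -0.05,"ax": 0,"ay": 0,"az": 0,"claw": 0.2},{"dx": 0,"dy": 0,"dz": 0,"ax": 0,"ay": 0,"az": 0,"claw": 0.2},{"dx": 0,"dy": 0,"dz": 0,"ax": 0,"ay": 0,"az": 0,"claw": 0.2}])

```text
time: 13.25
position: [0.5913, 0.1417, 0.0439]
tool_rot: [[-1.0, 0.004, 0.001], [0.004, 1.0, -0.0], [-0.001, -0.0, -1.0]]
ft_force: [-2.5, -0.8, 5.4]
opening: 0.0378
finger_force: 31.7
```

Contact. Releasing, then going above the silver small jigger with a 30° turn.

>>> send_rows(commands=[{"dx": 0,"dy": 0,"dz": 0,"ax": 0,"ay": 0,"az": 0,"claw": 0.65},{"dx": 0,"dy": 0,"dz": 0,"ax": 0,"ay": 0,"az": 0,"claw": 0.65},{"dx": 0,"dy": 0,"dz": 0,"ax": 0,"ay": 0,"az": 0,"claw": 0.65},{"dx": 0,"dy": 0,"dz": 0.5,"ax": 0,"ay": 0,"az": 0,"claw": 0.65},{"dx": 0,"dy": 0,"dz": 1,"ax": 0,"ay": 0,"az": 0,"claw": 0.65},{"dx": 0,"dy": 0,"dz": 1,"ax": 0,"ay": 0,"az": 0,"claw": 0.65},{"dx": 0,"dy": 0,"dz": 1,"ax": 0,"ay": 0,"az": 0,"claw": 0.65},{"dx": -0.5,"dy": -0.5,"dz": 0.5,"ax": 0,"ay": 0,"az": -0.8,"claw": 0.65},{"dx": -0.8,"dy": -0.8,"dz": 0,"ax": 0,"ay": 0,"az": -0.8,"claw": 0.65},{"dx": -0.8,"dy": -0.8,"dz": 0,"ax": 0,"ay": 0,"az": -0.9,"claw": 0.65}])

```text
time: 14.25
position: [0.5279, 0.0783, 0.1635]
tool_rot: [[-0.979, 0.204, 0.002], [0.204, 0.979, -0.0], [-0.002, 0.0, -1.0]]
ft_force: [-0.5, -0.8, -1.0]
opening: 0.0555
finger_force: 0.0
```

>>> send_rows(commands=[{"dx": -0.8,"dy": -0.8,"dz": 0,"ax": 0,"ay": 0,"az": -1,"claw": 0.65},{"dx": -0.8,"dy": -0.8,"dz": 0,"ax": 0,"ay": 0,"az": -1,"claw": 0.65},{"dx": -0.8,"dy": -0.8,"dz": 0,"ax": 0,"ay": 0,"az": -1,"claw": 0.65},{"dx": 0,"dy": 0,"dz": 0,"ax": 0,"ay": 0,"az": -1,"claw": 0.65},{"dx": 0,"dy": 0,"dz": 0,"ax": 0,"ay": 0,"az": 0,"claw": 0.65},{"dx": 0,"dy": 0,"dz": 0,"ax": 0,"ay": 0,"az": 0,"claw": 0.65}])

```text
time: 14.85
position: [0.4565, 0.0068, 0.1631]
tool_rot: [[-0.867, 0.498, 0.001], [0.498, 0.867, 0.0], [-0.001, 0.0, -1.0]]
ft_force: [-0.2, 0.1, -0.8]
opening: 0.0557
finger_force: 0.0
```

```bash
python3 - <<'E'
from h import *
look(['jigger_little_mid'],'w4.png')
E
```

```text
t 14.8 tcp [0.4565 0.0068 0.1631] yaw_y 60.1 tilt [0.001 0.   ] open 0.0557
jigger_little_mid 0.91 [203. 127.] [ 0.3658 -0.0183] d units [-3.02 -0.84]
jigger_little_mid 0.83 [294.  94.] [0.3818 0.062 ] d units [-2.49  1.84]
```

View pics/w4.png

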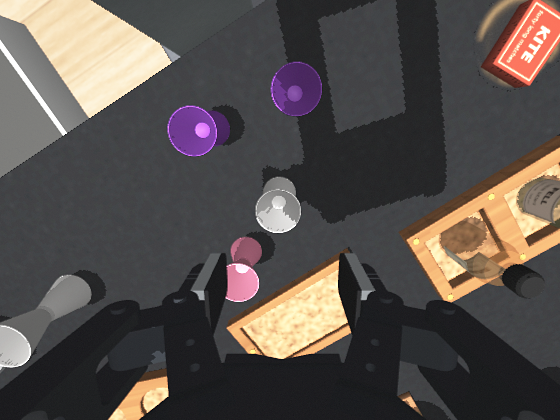

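The silver jigger is at (278,200), centred between the fingers, with pink clear at (240,280). Both bottles stand in the rack. Descending.

>>> send_rows(commands=[{"dx": 0,"dy": 0,"dz": -0.8,"ax": 0,"ay": 0,"az": 0,"claw": 0.65},{"dx": 0,"dy": 0,"dz": -1,"ax": 0,"ay": 0,"az": 0,"claw": 0.65},{"dx": 0,"dy": 0,"dz": -1,"ax": 0,"ay": 0,"az": 0,"claw": 0.65},{"dx": 0,"dy": 0,"dz": -0.9,"ax": 0,"ay": 0,"az": 0,"claw": 0.65},{"dx": 0,"dy": 0,"dz": -0.5,"ax": 0,"ay": 0,"az": 0,"claw": 0.65},{"dx": 0,"dy": 0,"dz": 0,"ax": 0,"ay": 0,"az": 0,"claw": 0.65},{"dx": 0,"dy": 0,"dz": 0,"ax": 0,"ay": 0,"az": 0,"claw": 0.2},{"dx": 0,"dy": 0,"dz": 0,"ax": 0,"ay": 0,"az": 0,"claw": 0.2},{"dx": 0,"dy": 0,"dz": 0,"ax": 0,"ay": 0,"az": 0,"claw": 0.2},{"dx": 0,"dy": 0,"dz": 0,"ax": 0,"ay": 0,"az": 0,"claw": 0.2}])

```text
time: 15.95
position: [0.4567, 0.0067, 0.0376]
tool_rot: [[-0.866, 0.5, 0.002], [0.5, 0.866, -0.0], [-0.001, 0.001, -1.0]]
ft_force: [0.9, -0.0, 0.3]
opening: 0.0339
finger_force: 30.0
```

>>> send_rows(commands=[{"dx": 0,"dy": 0,"dz": 0,"ax": 0,"ay": 0,"az": 0,"claw": 0.2},{"dx": 0,"dy": 0,"dz": 0,"ax": 0,"ay": 0,"az": 0,"claw": 0.2},{"dx": 0,"dy": 0,"dz": 0.3,"ax": 0,"ay": 0,"az": 0,"claw": 0.2},{"dx": 0,"dy": 0,"dz": 0.3,"ax": 0,"ay": 0,"az": 0,"claw": 0.2},{"dx": 0,"dy": 0,"dz": 0,"ax": 0,"ay": 0,"az": 0,"claw": 0.2}])

```text
time: 16.45
position: [0.457, 0.0065, 0.0563]
tool_rot: [[-0.866, 0.5, 0.002], [0.5, 0.866, -0.001], [-0.002, 0.001, -1.0]]
ft_force: [1.2, -0.7, -0.6]
opening: 0.0344
finger_force: 30.0
```

>>> send_rows(commands=[{"dx": 0,"dy": 0,"dz": 0.9,"ax": 0,"ay": 0,"az": 0,"claw": 0.2},{"dx": 0,"dy": 0,"dz": 1,"ax": 0,"ay": 0,"az": 0,"claw": 0.2},{"dx": 0,"dy": 0,"dz": 0.9,"ax": 0,"ay": 0,"az": 0,"claw": 0.2},{"dx": 0.58,"dy": -0.95,"dz": 0.1,"ax": 0,"ay": 0,"az": 0,"claw": 0.2},{"dx": 0.58,"dy": -0.95,"dz": 0,"ax": 0,"ay": 0,"az": 0,"claw": 0.2},{"dx": 0.58,"dy": -0.95,"dz": 0,"ax": 0,"ay": 0,"az": 0,"claw": 0.2},{"dx": 0.58,"dy": -0.95,"dz": 0,"ax": 0,"ay": 0,"az": 0,"claw": 0.2},{"dx": 0.58,"dy": -0.95,"dz": 0,"ax": 0,"ay": 0,"az": 0,"claw": 0.2},{"dx": 0.58,"dy": -0.95,"dz": 0,"ax": 0,"ay": 0,"az": 0,"claw": 0.2},{"dx": 0,"dy": 0,"dz": 0,"ax": 0,"ay": 0,"az": 0,"claw": 0.2}])

```text
time: 17.45
position: [0.5625, -0.1683, 0.1417]
tool_rot: [[-0.865, 0.503, 0.002], [0.503, 0.865, -0.002], [-0.003, -0.001, -1.0]]
ft_force: [0.7, 1.0, -0.8]
opening: 0.0342
finger_force: 30.1
```

```bash
python3 - <<'E'
from h import *
look(['jigger_stand','jigger_large_mid'],'w5.png')
E
```

```text
t 17.4 tcp [ 0.5625 -0.1683  0.1417] yaw_y 59.8 tilt [ 0.002 -0.002] open 0.0342
jigger_stand 0.63 [201. 291.] [ 0.6069 -0.2926] d units [ 1.48 -4.14]
jigger_large_mid 0.86 [102. 131.] [ 0.4388 -0.2546] d units [-4.12 -2.88]
```

View pics/w5.png

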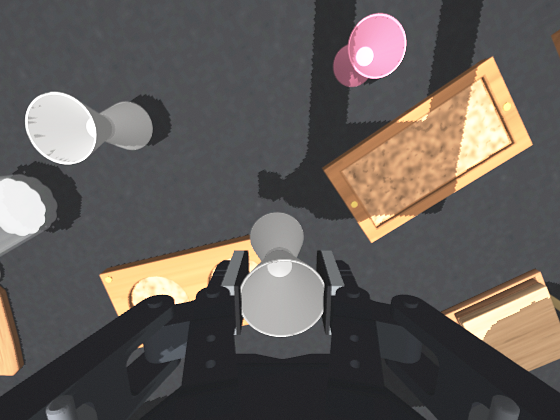

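The jigger is held upright at (280,290). The stand is at lower left, its -y recess at (158,292) and a near corner at (101,273). The large jigger is at (100,128).

```bash
python3 - <<'E'
from h import *
cal=optics.calibration('wrist')
print(ray(cal,(158,292),.010).round(3),ray(cal,(101,273),.014).round(3),ray(cal,(258,237),.014).round(3))
a=np.array([.293,.956]);c=np.array([.602,-.289])
print('pred corner',c-.087*a-.045*np.array([.956,-.293]),'recess',c-.042*a,c+.042*a)
E
```

```text
[ 0.579 -0.319  0.01 ] [ 0.533 -0.352  0.014] [ 0.578 -0.2    0.014]
pred corner [ 0.533489 -0.358987] recess [ 0.589694 -0.329152] [ 0.614306 -0.248848]
```

>>> send_rows(commands=[{"dx": 0.58,"dy": -0.86,"dz": 0,"ax": 0,"ay": 0,"az": 0,"claw": 0.2},{"dx": 0.58,"dy": -0.86,"dz": 0,"ax": 0,"ay": 0,"az": 0,"claw": 0.2},{"dx": 0.56,"dy": -0.87,"dz": 0,"ax": 0,"ay": 0,"az": 0,"claw": 0.2},{"dx": 0,"dy": 0,"dz": -0.8,"ax": 0,"ay": 0,"az": 0,"claw": 0.2},{"dx": 0,"dy": 0,"dz": -1,"ax": 0,"ay": 0,"az": 0,"claw": 0.2},{"dx": 0,"dy": 0,"dz": -0.7,"ax": 0,"ay": 0,"az": 0,"claw": 0.2},{"dx": 0,"dy": 0,"dz": -0.4,"ax": 0,"ay": 0,"az": 0,"claw": 0.2},{"dx": 0,"dy": 0,"dz": -0.15,"ax": 0,"ay": 0,"az": 0,"claw": 0.2},{"dx": 0,"dy": 0,"dz": 0,"ax": 0,"ay": 0,"az": 0,"claw": 0.2},{"dx": 0,"dy": 0,"dz": 0,"ax": 0,"ay": 0,"az": 0,"claw": 0.2}])

```text
time: 18.6
position: [0.6129, -0.2421, 0.0518]
tool_rot: [[-0.866, 0.5, 0.002], [0.5, 0.866, -0.001], [-0.002, -0.0, -1.0]]
ft_force: [0.5, -0.2, -1.0]
opening: 0.0341
finger_force: 30.2
```

>>> send_rows(commands=[{"dx": 0,"dy": 0,"dz": -0.08,"ax": 0,"ay": 0,"az": 0,"claw": 0.2},{"dx": 0,"dy": 0,"dz": -0.03,"ax": 0,"ay": 0,"az": 0,"claw": 0.2},{"dx": 0,"dy": 0,"dz": 0,"ax": 0,"ay": 0,"az": 0,"claw": 0.2}])

```text
time: 18.9
position: [0.6122, -0.242, 0.0474]
tool_rot: [[-0.866, 0.5, 0.0], [0.5, 0.866, -0.0], [-0.0, 0.0, -1.0]]
ft_force: [-0.7, 0.2, -1.1]
opening: 0.0342
finger_force: 30.2
```

>>> send_rows(commands=[{"dx": 0.05,"dy": -0.12,"dz": -0.03,"ax": 0,"ay": 0,"az": 0,"claw": 0.2},{"dx": 0,"dy": 0,"dz": -0.04,"ax": 0,"ay": 0,"az": 0,"claw": 0.2},{"dx": 0,"dy": 0,"dz": 0,"ax": 0,"ay": 0,"az": 0,"claw": 0.2},{"dx": 0,"dy": 0,"dz": 0,"ax": 0,"ay": 0,"az": 0,"claw": 0.2}])

```text
time: 19.3
position: [0.614, -0.2462, 0.0456]
tool_rot: [[-0.866, 0.5, 0.001], [0.5, 0.866, -0.001], [-0.001, -0.0, -1.0]]
ft_force: [-1.3, -1.4, 4.2]
opening: 0.0339
finger_force: 30.3
```

Contact. Releasing and moving to the large jigger.

>>> send_rows(commands=[{"dx": 0,"dy": 0,"dz": 0,"ax": 0,"ay": 0,"az": 0,"claw": 0.6},{"dx": 0,"dy": 0,"dz": 0,"ax": 0,"ay": 0,"az": 0,"claw": 0.6},{"dx": 0,"dy": 0,"dz": 0,"ax": 0,"ay": 0,"az": 0,"claw": 0.6},{"dx": 0,"dy": 0,"dz": 0.5,"ax": 0,"ay": 0,"az": 0,"claw": 0.6},{"dx": 0,"dy": 0,"dz": 1,"ax": 0,"ay": 0,"az": 0,"claw": 0.7},{"dx": 0,"dy": 0,"dz": 1,"ax": 0,"ay": 0,"az": 0,"claw": 0.75},{"dx": 0,"dy": 0,"dz": 1,"ax": 0,"ay": 0,"az": 0,"claw": 0.75},{"dx": -0.8,"dy": 0,"dz": 0.6,"ax": 0,"ay": 0,"az": 0,"claw": 0.75},{"dx": -1,"dy": -0.1,"dz": 0,"ax": 0,"ay": 0,"az": 0,"claw": 0.75},{"dx": -1,"dy": -0.1,"dz": 0,"ax": 0,"ay": 0,"az": 0,"claw": 0.75}])

```text
time: 20.3
position: [0.5294, -0.2517, 0.1701]
tool_rot: [[-0.866, 0.499, 0.002], [0.499, 0.866, -0.002], [-0.003, -0.0, -1.0]]
ft_force: [-1.0, -1.2, -0.1]
opening: 0.0644
finger_force: 0.0
```

>>> send_rows(commands=[{"dx": -1,"dy": -0.1,"dz": 0,"ax": 0,"ay": 0,"az": 0,"claw": 0.75},{"dx": -1,"dy": 0,"dz": 0,"ax": 0,"ay": 0,"az": 0,"claw": 0.75},{"dx": -1,"dy": 0,"dz": 0,"ax": 0,"ay": 0,"az": 0,"claw": 0.75},{"dx": 0,"dy": 0,"dz": 0,"ax": 0,"ay": 0,"az": 0,"claw": 0.75},{"dx": 0,"dy": 0,"dz": 0,"ax": 0,"ay": 0,"az": 0,"claw": 0.75}])

```text
time: 20.8
position: [0.4399, -0.255, 0.1693]
tool_rot: [[-0.865, 0.501, 0.002], [0.501, 0.865, -0.001], [-0.002, -0.0, -1.0]]
ft_force: [-0.3, -0.3, 0.6]
opening: 0.0639
finger_force: 0.0
```

```bash
python3 - <<'E'
from h import *
look(['jigger_large_mid','jigger_stand'],'w6.png')
E
```

```text
t 20.8 tcp [ 0.4399 -0.255   0.1693] yaw_y 59.9 tilt [ 0.002 -0.001] open 0.0639
jigger_large_mid 0.7 [282. 201.] [ 0.4392 -0.2543] d units [-0.02  0.02]
jigger_stand 0.62 [325. 322.] [ 0.6035 -0.2902] d units [ 5.45 -1.17]
```

View pics/w6.png

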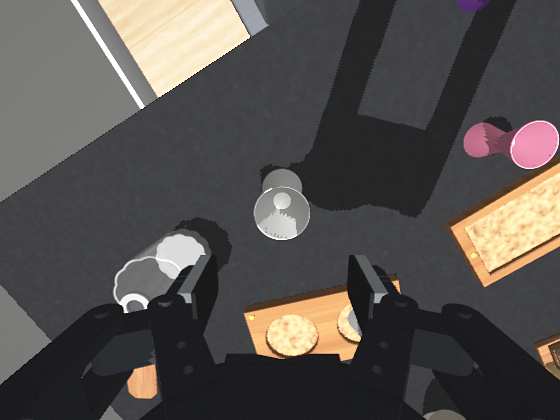

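The large jigger is centred at (282,205). The empty recess is at (292,334) and the tumbler at (160,265) is clear. Descending.

>>> send_rows(commands=[{"dx": 0,"dy": 0,"dz": -0.8,"ax": 0,"ay": 0,"az": 0,"claw": 0.75},{"dx": 0,"dy": 0,"dz": -1,"ax": 0,"ay": 0,"az": 0,"claw": 0.75},{"dx": 0,"dy": 0,"dz": -1,"ax": 0,"ay": 0,"az": 0,"claw": 0.75},{"dx": 0,"dy": 0,"dz": -0.7,"ax": 0,"ay": 0,"az": 0,"claw": 0.75},{"dx": 0,"dy": 0,"dz": -0.23,"ax": 0,"ay": 0,"az": 0,"claw": 0.75},{"dx": 0,"dy": 0,"dz": 0,"ax": 0,"ay": 0,"az": 0,"claw": 0.75},{"dx": 0,"dy": 0,"dz": 0,"ax": 0,"ay": 0,"az": 0,"claw": 0.2},{"dx": 0,"dy": 0,"dz": 0,"ax": 0,"ay": 0,"az": 0,"claw": 0.2},{"dx": 0,"dy": 0,"dz": 0,"ax": 0,"ay": 0,"az": 0,"claw": 0.2},{"dx": 0,"dy": 0,"dz": 0,"ax": 0,"ay": 0,"az": 0,"claw": 0.2}])

```text
time: 21.95
position: [0.4406, -0.2554, 0.0575]
tool_rot: [[-0.866, 0.5, 0.002], [0.5, 0.866, -0.002], [-0.003, -0.001, -1.0]]
ft_force: [0.7, -0.2, 6.2]
opening: 0.0402
finger_force: 30.2
```

>>> send_rows(commands=[{"dx": 0,"dy": 0,"dz": 0,"ax": 0,"ay": 0,"az": 0,"claw": 0.2},{"dx": 0,"dy": 0,"dz": 0,"ax": 0,"ay": 0,"az": 0,"claw": 0.2}])

```text
time: 22.15
position: [0.4406, -0.2554, 0.0575]
tool_rot: [[-0.866, 0.5, 0.002], [0.5, 0.866, -0.002], [-0.003, -0.001, -1.0]]
ft_force: [0.4, -0.5, 5.9]
opening: 0.0408
finger_force: 30.2
```

```bash
python3 - <<'E'
from h import *
o=telemetry.observe();R=np.array(o['tool_rot']);c=dict(optics.calibration('wrist'))
off=R.T@(np.array(c['eye'])-o['position']);Rc=R.T@np.array(c['orientation'])
R2=np.array([[-.865,.501,.002],[.501,.865,-.001],[.001,0,-1.]]);c['eye']=np.array([.4399,-.255,.1693])+R2@off;c['orientation']=R2@Rc
print(ray(c,(292,334),.011),ray(c,(245,313),.014),ray(c,(397,276),.014))
E
```

```text
[ 0.5902767  -0.32833573  0.011     ] [ 0.53738166 -0.35914772  0.014     ] [ 0.58081613 -0.19234365  0.014     ]
```

>>> send_rows(commands=[{"dx": 0,"dy": 0,"dz": 0.5,"ax": 0,"ay": 0,"az": 0,"claw": 0.2},{"dx": 0,"dy": 0,"dz": 0.9,"ax": 0,"ay": 0,"az": 0,"claw": 0.2},{"dx": 0,"dy": 0,"dz": 0.6,"ax": 0,"ay": 0,"az": 0,"claw": 0.2},{"dx": 0.8,"dy": -0.38,"dz": 0,"ax": 0,"ay": 0,"az": 0,"claw": 0.2},{"dx": 0.9,"dy": -0.44,"dz": 0,"ax": 0,"ay": 0,"az": 0,"claw": 0.2},{"dx": 0.9,"dy": -0.44,"dz": 0,"ax": 0,"ay": 0,"az": 0,"claw": 0.2},{"dx": 0.9,"dy": -0.44,"dz": 0,"ax": 0,"ay": 0,"az": 0,"claw": 0.2},{"dx": 0.9,"dy": -0.44,"dz": 0,"ax": 0,"ay": 0,"az": 0,"claw": 0.2},{"dx": 0.58,"dy": -0.28,"dz": 0,"ax": 0,"ay": 0,"az": 0,"claw": 0.2},{"dx": 0,"dy": 0,"dz": 0,"ax": 0,"ay": 0,"az": 0,"claw": 0.2}])

```text
time: 23.15
position: [0.5907, -0.3282, 0.1156]
tool_rot: [[-0.866, 0.5, 0.001], [0.5, 0.866, -0.001], [-0.001, -0.0, -1.0]]
ft_force: [-0.5, 0.2, -0.9]
opening: 0.0404
finger_force: 30.5
```

>>> send_rows(commands=[{"dx": 0,"dy": 0,"dz": -0.7,"ax": 0,"ay": 0,"az": 0,"claw": 0.2},{"dx": 0,"dy": 0,"dz": -0.6,"ax": 0,"ay": 0,"az": 0,"claw": 0.2},{"dx": 0,"dy": 0,"dz": -0.2,"ax": 0,"ay": 0,"az": 0,"claw": 0.2},{"dx": 0,"dy": 0,"dz": 0,"ax": 0,"ay": 0,"az": 0,"claw": 0.2},{"dx": 0,"dy": 0,"dz": 0,"ax": 0,"ay": 0,"az": 0,"claw": 0.2}])

```text
time: 23.65
position: [0.5889, -0.3272, 0.0719]
tool_rot: [[-0.866, 0.5, 0.0], [0.5, 0.866, -0.0], [-0.0, -0.0, -1.0]]
ft_force: [0.7, 0.2, -0.9]
opening: 0.0402
finger_force: 30.9
```

>>> send_rows(commands=[{"dx": 0.05,"dy": -0.04,"dz": -0.13,"ax": 0,"ay": 0,"az": 0,"claw": 0.2},{"dx": 0,"dy": 0,"dz": -0.07,"ax": 0,"ay": 0,"az": 0,"claw": 0.2},{"dx": 0,"dy": 0,"dz": -0.02,"ax": 0,"ay": 0,"az": 0,"claw": 0.2},{"dx": 0,"dy": 0,"dz": 0,"ax": 0,"ay": 0,"az": 0,"claw": 0.2},{"dx": 0,"dy": 0,"dz": 0,"ax": 0,"ay": 0,"az": 0,"claw": 0.2}])

```text
time: 24.15
position: [0.5909, -0.3288, 0.0656]
tool_rot: [[-0.866, 0.5, 0.001], [0.5, 0.866, -0.001], [-0.002, -0.0, -1.0]]
ft_force: [-0.9, -0.5, 5.0]
opening: 0.0401
finger_force: 31.1
```

Contact. Releasing and heading for the corkscrew.

>>> send_rows(commands=[{"dx": 0,"dy": 0,"dz": 0,"ax": 0,"ay": 0,"az": 0,"claw": 0.7},{"dx": 0,"dy": 0,"dz": 0,"ax": 0,"ay": 0,"az": 0,"claw": 0.7},{"dx": 0,"dy": 0,"dz": 0,"ax": 0,"ay": 0,"az": 0,"claw": 0.7},{"dx": 0,"dy": 0,"dz": 0.5,"ax": 0,"ay": 0,"az": 0,"claw": 0.7},{"dx": 0,"dy": 0,"dz": 1,"ax": 0,"ay": 0,"az": 0,"claw": 0.7},{"dx": 0,"dy": 0,"dz": 1,"ax": 0,"ay": 0,"az": 0,"claw": 0.7},{"dx": 0,"dy": 0,"dz": 1,"ax": 0,"ay": 0,"az": 0,"claw": 0.7},{"dx": -0.4,"dy": 0.5,"dz": 1,"ax": 0,"ay": 0,"az": -0.6,"claw": 0.85},{"dx": -0.2,"dy": 1,"dz": 0,"ax": 0,"ay": 0,"az": -0.6,"claw": 0.85},{"dx": -0.2,"dy": 1,"dz": 0,"ax": 0,"ay": 0,"az": -0.6,"claw": 0.85}])

```text
time: 25.15
position: [0.5668, -0.2535, 0.2022]
tool_rot: [[-0.783, 0.622, 0.003], [0.622, 0.783, -0.002], [-0.004, 0.0, -1.0]]
ft_force: [0.6, 0.5, -0.7]
opening: 0.0725
finger_force: 0.0
```

>>> send_rows(commands=[{"dx": -0.2,"dy": 1,"dz": 0,"ax": 0,"ay": 0,"az": -0.6,"claw": 0.85},{"dx": -0.2,"dy": 1,"dz": 0,"ax": 0,"ay": 0,"az": -0.6,"claw": 0.85},{"dx": -0.2,"dy": 1,"dz": 0,"ax": 0,"ay": 0,"az": -0.6,"claw": 0.85},{"dx": -0.2,"dy": 1,"dz": 0,"ax": 0,"ay": 0,"az": -0.6,"claw": 0.85},{"dx": -0.2,"dy": 1,"dz": 0,"ax": 0,"ay": 0,"az": -0.6,"claw": 0.85},{"dx": -0.2,"dy": 1,"dz": 0,"ax": 0,"ay": 0,"az": -0.6,"claw": 0.85},{"dx": -0.2,"dy": 1,"dz": 0,"ax": 0,"ay": 0,"az": -0.6,"claw": 0.85},{"dx": -0.2,"dy": 1,"dz": 0,"ax": 0,"ay": 0,"az": -0.6,"claw": 0.85},{"dx": -0.2,"dy": 1,"dz": 0,"ax": 0,"ay": 0,"az": -0.6,"claw": 0.85},{"dx": -0.2,"dy": 1,"dz": 0,"ax": 0,"ay": 0,"az": -0.6,"claw": 0.85}])

```text
time: 26.15
position: [0.5063, 0.0478, 0.2007]
tool_rot: [[-0.409, 0.913, 0.001], [0.913, 0.409, -0.0], [-0.001, 0.001, -1.0]]
ft_force: [-0.0, 0.0, 0.4]
opening: 0.0728
finger_force: 0.0
```

>>> send_rows(commands=[{"dx": -0.2,"dy": 1,"dz": 0,"ax": 0,"ay": 0,"az": -0.6,"claw": 0.85},{"dx": -0.2,"dy": 1,"dz": 0,"ax": 0,"ay": 0,"az": -0.6,"claw": 0.85},{"dx": -0.2,"dy": 1,"dz": 0,"ax": 0,"ay": 0,"az": -0.6,"claw": 0.85},{"dx": -0.2,"dy": 1,"dz": 0,"ax": 0,"ay": 0,"az": -0.6,"claw": 0.85},{"dx": -0.2,"dy": 1,"dz": 0,"ax": 0,"ay": 0,"az": -0.6,"claw": 0.85},{"dx": -0.2,"dy": 1,"dz": 0,"ax": 0,"ay": 0,"az": -0.6,"claw": 0.85},{"dx": -0.2,"dy": 1,"dz": 0,"ax": 0,"ay": 0,"az": -0.6,"claw": 0.85},{"dx": -0.2,"dy": 1,"dz": 0,"ax": 0,"ay": 0,"az": -0.6,"claw": 0.85},{"dx": -0.2,"dy": 1,"dz": 0,"ax": 0,"ay": 0,"az": -0.6,"claw": 0.85},{"dx": -0.2,"dy": 0.8,"dz": 0,"ax": 0,"ay": 0,"az": -0.6,"claw": 0.85}])

```text
time: 27.15
position: [0.4462, 0.3424, 0.2007]
tool_rot: [[0.058, 0.998, 0.001], [0.998, -0.058, 0.001], [0.001, 0.001, -1.0]]
ft_force: [0.2, -1.4, 0.8]
opening: 0.0726
finger_force: 0.0
```

>>> send_rows(commands=[{"dx": 0,"dy": 1,"dz": 0,"ax": 0,"ay": 0,"az": -0.6,"claw": 0.85},{"dx": 0,"dy": 0,"dz": 0,"ax": 0,"ay": 0,"az": 0,"claw": 0.85},{"dx": 0,"dy": 0,"dz": 0,"ax": 0,"ay": 0,"az": 0,"claw": 0.85}])

```text
time: 27.45
position: [0.4463, 0.371, 0.2001]
tool_rot: [[0.103, 0.995, 0.001], [0.995, -0.103, -0.0], [-0.0, 0.001, -1.0]]
ft_force: [-0.6, -0.5, -0.3]
opening: 0.0723
finger_force: 0.0
```

```bash
python3 - <<'E'
from h import *
look(['waiters_corkscrew_mid'],'w7.png')
block('waiters_corkscrew_mid',.012)
E
```

```text
t 27.4 tcp [0.4463 0.371  0.2001] yaw_y -5.9 tilt [ 0.001 -0.   ] open 0.0723
waiters_corkscrew_mid 0.7 [282. 182.] [0.4468 0.3772] d units [0.02 0.21]
waiters_corkscrew_mid [0.446 0.374] [0.113 0.019] 79.68498992919922
```

View pics/w7.png

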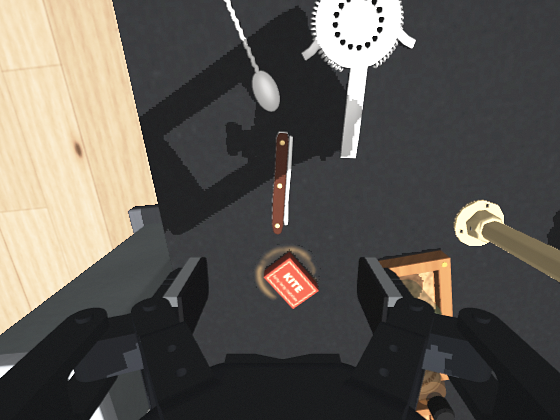

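The corkscrew is at (280,183). Seen from above it is only about 19 mm wide, so it may be standing on its edge. I'll triangulate its rivets across the views.

```bash
python3 - <<'E'
from h import *
from scipy.optimize import least_squares
o=telemetry.observe();R=np.array(o['tool_rot']);c=dict(optics.calibration('wrist'))
off=R.T@(np.array(c['eye'])-o['position']);Rc=R.T@np.array(c['orientation'])
R2=np.array([[-1,.006,-.001],[.006,1,0],[.001,0,-1.]]);w2=dict(c);w2['eye']=np.array([.4502,.1343,.2312])+R2@off;w2['orientation']=R2@Rc
s=optics.calibration('scene')
for a,b,d in [((527,183),(282,143),(158.6,292)),((487,177),(279,185),(178.6,283)),((448,171),(277,226),(197.2,277.6))]:
    for use in (((w2,a),(c,b)),((w2,a),(c,b),(s,d))):
        r=least_squares(lambda X:np.concatenate([proj(k,X)-q for k,q in use]),[.446,.376,.01]); print(len(use),r.x.round(4),r.fun.round(1))
a=cv2.imread('pics/w7.png')[110:250,210:350]; b=cv2.imread('pics/scene.png')[265:310,140:220]
cv2.imwrite('pics/ck.png',np.hstack([cv2.resize(a,(400,400),interpolation=2),cv2.resize(b,(400,225),interpolation=2)[:,:] if 0 else cv2.copyMakeBorder(cv2.resize(b,(400,225),interpolation=2),0,175,0,0,0)]))
E
```

```text
2 [0.4509 0.4197 0.0228] [-0.3  1.1 -1.1 -0.1]
3 [0.4507 0.4213 0.0185] [-1.8  0.2 -1.4 -1.9 -0.4 -3.2]
2 [0.4436 0.3754 0.0175] [-0.1  0.4 -0.4 -0.1]
3 [0.4434 0.3756 0.0163] [-0.6  0.1 -0.5 -0.4 -0.6 -0.9]
2 [0.4363 0.3289 0.0169] [-0.1  0.3 -0.3 -0. ]
3 [0.4361 0.3293 0.0142] [-0.9 -0.2 -0.5 -1.2 -0.2 -2. ]
```

View pics/ck.png

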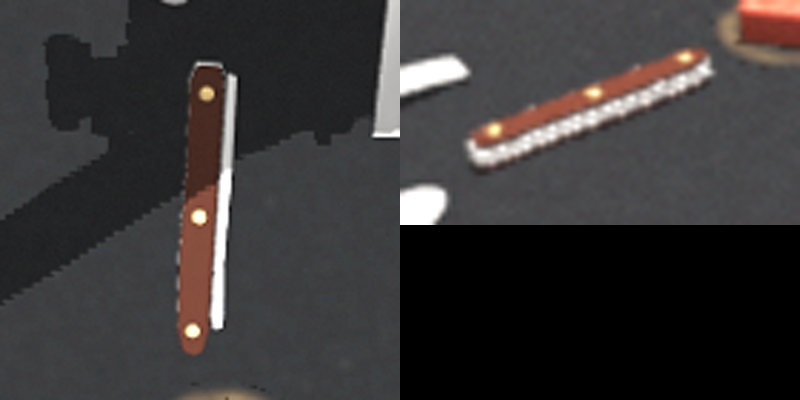

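The rivets triangulate to about 16 mm up, so the bar lies flat and its visible part is about 19 mm wide. It is centred at (0.445,0.375) with its axis at about 80.5°. Descending with the gripper wide enough for either width.

>>> send_rows(commands=[{"dx": -0.03,"dy": 0.13,"dz": -0.8,"ax": 0,"ay": 0,"az": -0.79,"claw": 0.85},{"dx": 0,"dy": 0,"dz": -1,"ax": 0,"ay": 0,"az": 0,"claw": 0.85},{"dx": 0,"dy": 0,"dz": -1,"ax": 0,"ay": 0,"az": 0,"claw": 0.85},{"dx": 0,"dy": 0,"dz": -1,"ax": 0,"ay": 0,"az": 0,"claw": 0.85},{"dx": 0,"dy": 0,"dz": -1,"ax": 0,"ay": 0,"az": 0,"claw": 0.85},{"dx": 0,"dy": 0,"dz": -0.8,"ax": 0,"ay": 0,"az": 0,"claw": 0.85},{"dx": 0,"dy": 0,"dz": -0.4,"ax": 0,"ay": 0,"az": 0,"claw": 0.85},{"dx": 0,"dy": 0,"dz": -0.2,"ax": 0,"ay": 0,"az": 0,"claw": 0.85},{"dx": 0,"dy": 0,"dz": 0,"ax": 0,"ay": 0,"az": 0,"claw": 0.85},{"dx": 0,"dy": 0,"dz": 0,"ax": 0,"ay": 0,"az": 0,"claw": 0.85}])

```text
time: 28.6
position: [0.4465, 0.3748, 0.0147]
tool_rot: [[0.168, 0.986, 0.002], [0.986, -0.168, 0.001], [0.001, 0.002, -1.0]]
ft_force: [-0.6, -0.7, 0.1]
opening: 0.0725
finger_force: 0.0
```

```bash
python3 - <<'E'
from h import *
look(['waiters_corkscrew_mid'],'w8.png'); snap('scene','s8.png')
a=cv2.imread('pics/w8.png')[80:380,100:460]; b=cv2.imread('pics/s8.png')[200:340,100:260]
cv2.imwrite('pics/ck2.png',np.hstack([cv2.resize(a,(420,350)),cv2.resize(b,(380,350),interpolation=2)]))
E
```

```text
t 28.6 tcp [0.4465 0.3748 0.0147] yaw_y -9.6 tilt [0.002 0.001] open 0.0725
waiters_corkscrew_mid 0.78 [280. 260.] [0.4456 0.3755] d units [-0.03  0.02]
```

View pics/ck2.png

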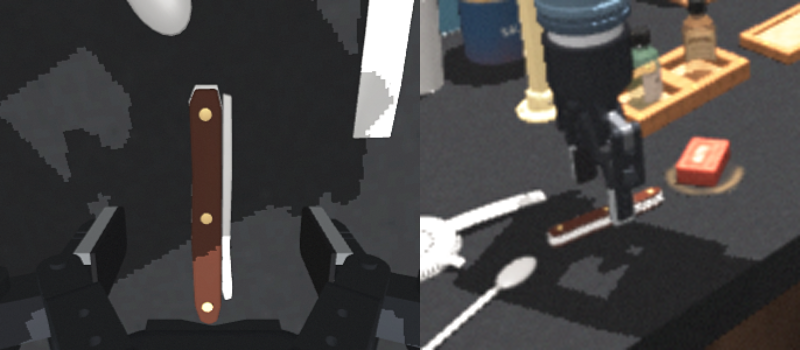

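The corkscrew lies between the fingers (crop (208,205)), aligned. Lowering 8 mm and closing.

>>> send_rows(newtons=40, commands=[{"dx": 0,"dy": 0,"dz": -0.18,"ax": 0,"ay": 0,"az": 0,"claw": 0.85},{"dx": 0,"dy": 0,"dz": -0.09,"ax": 0,"ay": 0,"az": 0,"claw": 0.6},{"dx": 0,"dy": 0,"dz": 0,"ax": 0,"ay": 0,"az": 0,"claw": 0.4},{"dx": 0,"dy": 0,"dz": 0,"ax": 0,"ay": 0,"az": 0,"claw": 0},{"dx": 0,"dy": 0,"dz": 0,"ax": 0,"ay": 0,"az": 0,"claw": 0},{"dx": 0,"dy": 0,"dz": 0,"ax": 0,"ay": 0,"az": 0,"claw": 0},{"dx": 0,"dy": 0,"dz": 0,"ax": 0,"ay": 0,"az": 0,"claw": 0},{"dx": 0,"dy": 0,"dz": 0,"ax": 0,"ay": 0,"az": 0,"claw": 0},{"dx": 0,"dy": 0,"dz": 0,"ax": 0,"ay": 0,"az": 0,"claw": 0},{"dx": 0,"dy": 0,"dz": 0,"ax": 0,"ay": 0,"az": 0,"claw": 0}])

```text
time: 29.75
position: [0.4458, 0.3746, 0.0056]
tool_rot: [[0.167, 0.986, 0.0], [0.986, -0.167, 0.0], [0.0, 0.0, -1.0]]
ft_force: [0.2, 0.6, 1.3]
opening: 0.0165
finger_force: 39.2
```

Gripped. Lifting and carrying to the tray.

>>> send_rows(commands=[{"dx": 0,"dy": 0,"dz": 0.4,"ax": 0,"ay": 0,"az": 0,"claw": 0},{"dx": 0,"dy": 0,"dz": 0.8,"ax": 0,"ay": 0,"az": 0,"claw": 0},{"dx": 0,"dy": 0,"dz": 1,"ax": 0,"ay": 0,"az": 0,"claw": 0},{"dx": 0,"dy": 0,"dz": 1,"ax": 0,"ay": 0,"az": 0,"claw": 0},{"dx": 0,"dy": 0,"dz": 1,"ax": 0,"ay": 0,"az": 0,"claw": 0},{"dx": 0,"dy": 0,"dz": 1,"ax": 0,"ay": 0,"az": 0,"claw": 0},{"dx": 0.34,"dy": -0.9,"dz": 0,"ax": 0,"ay": 0,"az": 0.23,"claw": 0},{"dx": 0.34,"dy": -0.99,"dz": 0,"ax": 0,"ay": 0,"az": 0.23,"claw": 0},{"dx": 0.34,"dy": -0.99,"dz": 0,"ax": 0,"ay": 0,"az": 0.23,"claw": 0},{"dx": 0.34,"dy": -0.99,"dz": 0,"ax": 0,"ay": 0,"az": 0.23,"claw": 0}])

```text
time: 30.75
position: [0.4863, 0.2574, 0.1622]
tool_rot: [[0.093, 0.996, 0.0], [0.996, -0.093, 0.0], [0.0, 0.0, -1.0]]
ft_force: [1.2, -0.8, -0.1]
opening: 0.0163
finger_force: 39.0
```

>>> send_rows(commands=[{"dx": 0.34,"dy": -0.99,"dz": 0,"ax": 0,"ay": 0,"az": 0.23,"claw": 0},{"dx": 0.34,"dy": -0.99,"dz": 0,"ax": 0,"ay": 0,"az": 0.23,"claw": 0},{"dx": 0.34,"dy": -0.99,"dz": 0,"ax": 0,"ay": 0,"az": 0.23,"claw": 0},{"dx": 0.34,"dy": -0.99,"dz": 0,"ax": 0,"ay": 0,"az": 0.23,"claw": 0},{"dx": 0.34,"dy": -0.99,"dz": 0,"ax": 0,"ay": 0,"az": 0.23,"claw": 0},{"dx": 0.34,"dy": -0.99,"dz": 0,"ax": 0,"ay": 0,"az": 0.23,"claw": 0},{"dx": 0.34,"dy": -0.99,"dz": 0,"ax": 0,"ay": 0,"az": 0.23,"claw": 0},{"dx": 0.34,"dy": -0.99,"dz": 0,"ax": 0,"ay": 0,"az": 0.23,"claw": 0},{"dx": 0.34,"dy": -0.99,"dz": 0,"ax": 0,"ay": 0,"az": 0.23,"claw": 0},{"dx": 0.34,"dy": -0.99,"dz": 0,"ax": 0,"ay": 0,"az": 0.23,"claw": 0}])

```text
time: 31.75
position: [0.5884, -0.0398, 0.162]
tool_rot: [[-0.09, 0.996, -0.0], [0.996, 0.09, 0.0], [0.0, -0.0, -1.0]]
ft_force: [0.4, 0.5, -1.1]
opening: 0.0166
finger_force: 39.0
```

>>> send_rows(commands=[{"dx": 0,"dy": 0,"dz": 0,"ax": 0,"ay": 0,"az": 0,"claw": 0},{"dx": 0,"dy": 0,"dz": 0,"ax": 0,"ay": 0,"az": 0,"claw": 0}])

```text
time: 31.95
position: [0.5881, -0.0391, 0.1616]
tool_rot: [[-0.087, 0.996, -0.001], [0.996, 0.087, 0.001], [0.001, -0.001, -1.0]]
ft_force: [-0.5, 0.6, -1.3]
opening: 0.0165
finger_force: 39.0
```

```bash
python3 - <<'E'
from h import *
look(['tool_tray','waiters_corkscrew_mid'],'w9.png')
E
```

```text
t 31.9 tcp [ 0.5881 -0.0391  0.1616] yaw_y 5.0 tilt [-0.001  0.001] open 0.0165
waiters_corkscrew_mid 0.62 [282. 266.] [ 0.5947 -0.1159] d units [ 0.22 -2.56]
```

View pics/w9.png

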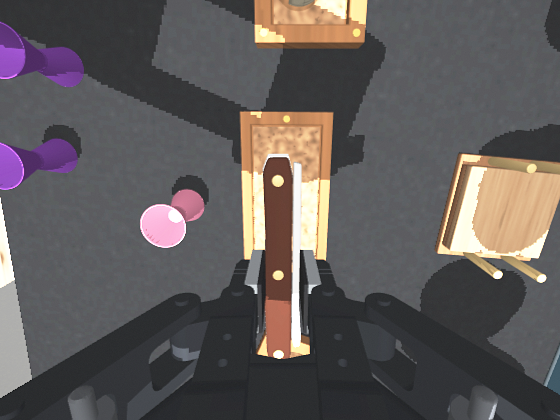

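The tray lies under the held, aligned corkscrew. I'll measure its lateral centre from its +y end corners at (241,112) and (333,112).

```bash
python3 - <<'E'
from h import *
cal=optics.calibration('wrist')
a,b=ray(cal,(241,112),.014),ray(cal,(333,112),.014);print(a,b,(a+b)/2)
ax=np.array([-.087,.996]);print('tray c',((a+b)/2)[:2]-.08*ax)
for z in(.17,.165): print('scale rivet1',ray(cal,(278,181),z)[:2],'end',ray(cal,(279,155),z)[:2],'mid',ray(cal,(278,275),z)[:2])
E
```

```text
[0.54394633 0.03844519 0.014     ] [0.62675652 0.04587367 0.014     ] [0.58535142 0.04215943 0.014     ]
tray c [ 0.59231142 -0.03752057]
scale rivet1 [0.58211755 0.00832329] end [0.58157083 0.01979566] mid [ 0.58609374 -0.03804361]
scale rivet1 [0.58213453 0.00736644] end [0.58156757 0.01926378] mid [ 0.58625801 -0.04071801]
```

>>> send_rows(commands=[{"dx": 0.1,"dy": 0.03,"dz": -0.7,"ax": 0,"ay": 0,"az": 0,"claw": 0},{"dx": 0,"dy": 0,"dz": -1,"ax": 0,"ay": 0,"az": 0,"claw": 0},{"dx": 0,"dy": 0,"dz": -1,"ax": 0,"ay": 0,"az": 0,"claw": 0},{"dx": 0,"dy": 0,"dz": -0.9,"ax": 0,"ay": 0,"az": 0,"claw": 0},{"dx": 0,"dy": 0,"dz": -0.6,"ax": 0,"ay": 0,"az": 0,"claw": 0},{"dx": 0,"dy": 0,"dz": -0.35,"ax": 0,"ay": 0,"az": 0,"claw": 0},{"dx": 0,"dy": 0,"dz": -0.2,"ax": 0,"ay": 0,"az": 0,"claw": 0},{"dx": 0,"dy": 0,"dz": 0,"ax": 0,"ay": 0,"az": 0,"claw": 0},{"dx": 0,"dy": 0,"dz": 0,"ax": 0,"ay": 0,"az": 0,"claw": 0}])

```text
time: 33.0
position: [0.5921, -0.0376, 0.0199]
tool_rot: [[-0.09, 0.996, 0.002], [0.996, 0.09, -0.0], [-0.001, 0.002, -1.0]]
ft_force: [-0.3, -0.0, -1.3]
opening: 0.0163
finger_force: 39.0
```

>>> send_rows(commands=[{"dx": 0,"dy": 0,"dz": -0.05,"ax": 0,"ay": 0,"az": 0,"claw": 0},{"dx": 0,"dy": 0,"dz": -0.05,"ax": 0,"ay": 0,"az": 0,"claw": 0},{"dx": 0,"dy": 0,"dz": 0,"ax": 0,"ay": 0,"az": 0,"claw": 0},{"dx": 0,"dy": 0,"dz": 0,"ax": 0,"ay": 0,"az": 0,"claw": 0}])

```text
time: 33.4
position: [0.5915, -0.0378, 0.0161]
tool_rot: [[-0.089, 0.996, 0.0], [0.996, 0.089, -0.0], [-0.0, 0.0, -1.0]]
ft_force: [-0.5, 0.3, -0.8]
opening: 0.0167
finger_force: 39.0
```

>>> send_rows(commands=[{"dx": 0,"dy": 0,"dz": -0.04,"ax": 0,"ay": 0,"az": 0,"claw": 0},{"dx": 0,"dy": 0,"dz": -0.02,"ax": 0,"ay": 0,"az": 0,"claw": 0},{"dx": 0,"dy": 0,"dz": 0,"ax": 0,"ay": 0,"az": 0,"claw": 0},{"dx": 0,"dy": 0,"dz": 0,"ax": 0,"ay": 0,"az": 0,"claw": 0}])

```text
time: 33.8
position: [0.5915, -0.0377, 0.0145]
tool_rot: [[-0.089, 0.996, 0.0], [0.996, 0.089, -0.0], [-0.0, 0.0, -1.0]]
ft_force: [-0.5, 0.1, 4.7]
opening: 0.0165
finger_force: 39.6
```

Contact. Releasing, rising, then checking.

>>> send_rows(commands=[{"dx": 0,"dy": 0,"dz": 0,"ax": 0,"ay": 0,"az": 0,"claw": 0.35},{"dx": 0,"dy": 0,"dz": 0,"ax": 0,"ay": 0,"az": 0,"claw": 0.45},{"dx": 0,"dy": 0,"dz": 0,"ax": 0,"ay": 0,"az": 0,"claw": 0.45},{"dx": 0,"dy": 0,"dz": 0.4,"ax": 0,"ay": 0,"az": 0,"claw": 0.45},{"dx": 0,"dy": 0,"dz": 1,"ax": 0,"ay": 0,"az": 0,"claw": 0.45},{"dx": 0,"dy": 0,"dz": 1,"ax": 0,"ay": 0,"az": 0,"claw": 0.45},{"dx": 0,"dy": 0,"dz": 1,"ax": 0,"ay": 0,"az": 0,"claw": 0.45},{"dx": 0,"dy": 0,"dz": 1,"ax": 0,"ay": 0,"az": 0,"claw": 0.45},{"dx": -1,"dy": 0,"dz": 1,"ax": 0,"ay": 0,"az": 0,"claw": 0.45},{"dx": -1,"dy": 0,"dz": 1,"ax": 0,"ay": 0,"az": 0,"claw": 0.45}])

```text
time: 34.8
position: [0.5309, -0.0377, 0.2079]
tool_rot: [[-0.09, 0.996, 0.001], [0.996, 0.09, -0.0], [-0.0, 0.001, -1.0]]
ft_force: [0.6, -0.7, 0.7]
opening: 0.0386
finger_force: 0.0
```

>>> send_rows(commands=[{"dx": -1,"dy": 0,"dz": 0.5,"ax": 0,"ay": 0,"az": 0,"claw": 0.45},{"dx": -1,"dy": 0,"dz": 0.5,"ax": 0,"ay": 0,"az": 0,"claw": 0.45},{"dx": -1,"dy": 0,"dz": 0,"ax": 0,"ay": 0,"az": 0,"claw": 0.45},{"dx": -1,"dy": 0,"dz": 0,"ax": 0,"ay": 0,"az": 0,"claw": 0.45},{"dx": -1,"dy": 0,"dz": 0,"ax": 0,"ay": 0,"az": 0,"claw": 0.45},{"dx": 0,"dy": 0,"dz": 0,"ax": 0,"ay": 0,"az": 0,"claw": 0.45}])

```text
time: 35.4
position: [0.3782, -0.037, 0.2367]
tool_rot: [[-0.089, 0.996, -0.001], [0.996, 0.089, -0.0], [-0.0, -0.001, -1.0]]
ft_force: [0.3, -0.9, 0.5]
opening: 0.0384
finger_force: 0.0
```

```bash
python3 - <<'E'
from h import *
a=snap('top')[150:275,170:430,::-1]; b=snap('scene')[160:330,130:400,::-1]
cv2.imwrite('pics/fin.png',np.vstack([cv2.resize(a,(600,288),interpolation=2),cv2.resize(b,(600,310),interpolation=2)]))
E
```

```text
(no output)
```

View pics/fin.png

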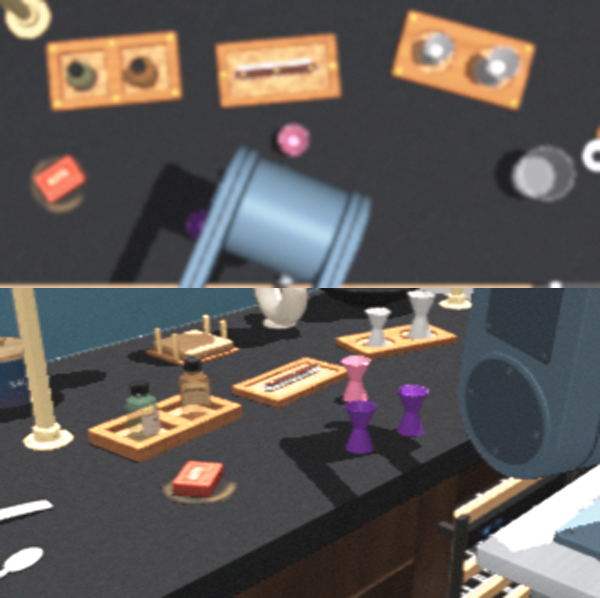

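All five things sit properly: bottles at (80,75) and (140,72), corkscrew at (275,70), jiggers at (432,48) and (495,65) in the top view. The tumbler, matchbox, pink and purple pieces have not moved, and the robot touches nothing.

```bash
python3 -c "
from station import manip; print(manip.job_done())"
```

```text
the job is handed in; nothing more can be done
None
```

I handed the job in at about 35 s: both bottles stand in the rack, both steel jiggers in the stand and the corkscrew lies in the tray, with the tumbler, matchbox and look-alikes left where they were.

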